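# Fill the labelling nest flush and prove it with the sweep gauge

## Task

The nest box of the labelling machine must be full with nothing standing above its rim. Take the spare case from the sloped stand, set it down (do not drop it) upright in the empty cell and press it fully home; press home any of the other cases that stand proud, then slide the gauge along the box until it is against its far stop. Leave the label roll, the screwdriver and the foot pedal where they are.

Things in the scene. Friction and masses are not known exactly. Their poses are not given: they have to be found in the camera images.
- nest: Fixed aluminium nest: a box with a row of four cells along its y axis on a 160 x 372 x 10 mm tooling plate. Origin on the table under the middle of the row; z up. Cell centres at x = 0, y = -66, -22, +22, +66 mm; each cell is 67 mm (x) by 40 mm (y) inside, between 4 mm dividers whose ridged tops are 4 mm below the rim. Three cells hold grey cases like the spare one.
- nest_rim (a point): Middle of the nest at rim height, 82 mm above the table. A case that is home has its flat top 2 mm below the rim, but each of the three may stand up to 8 mm higher than that; which do is not measured. All stand on stiff lifting pads that stay where put: about 6 N pushes one down until it bottoms hard; 12 to 15 N felt at the bottom means home.
- gap_mouth (a point): Centre of the mouth of the one empty cell (any of the four), at rim height, axes as the nest's. The lifting pad in it (dark rubber, 46 x 28 mm) stands raised by an unmeasured amount: a case set down on it has its top 28 to 44 mm above the rim, and must then be pressed down (about 6 N) until its top is 2 mm below the rim.
- case_center (a point): Centre of the spare loose case, a grey plastic enclosure, 62 (its x) x 36 (its y) x 58 mm (its z, up through the flat top), about 160 g. It fits the cell either way round. At first it leans in the stand, z axis 30 degrees from vertical, the top leaning towards the stand's -x (roughly to the robot's left). Fully home in the cell, this centre is 31 mm below the rim.
- case: The same spare case; origin in the middle of its foot.
- stand: Fixed steel stand, base 110 x 70 mm, origin on the table under its centre. Its open pocket leans 30 degrees towards the stand's -x and holds the spare case.
- pocket_floor (a point): Middle of the pocket's floor in the stand, 55 mm above the table; inside, the pocket is 66 x 40 mm. Along the leaning case from its foot the walls cover its two 62 mm wide faces (at its y = +-18 mm) for 20 mm, the lower end face for 30 mm and the upper one for 18 mm; the rest is free. Draw the case out along its own z axis. (Axes here are the stand's, not leaning.)
- gauge_grip (a point): Middle of the upright black handle (44 mm in x, 12 mm in y, 35 mm tall), 27.5 mm above the rim, of the steel sweep gauge: a bridge across the nest with a 24 mm wide bar lying on the rim. It starts at the nest's -y end (y about -0.135 m). The bar's front edge, 12 mm ahead of this point in +y, is stopped hard by any case above the rim: slide slowly.
- gauge: The same gauge; origin in the middle of its bar's underside, at rim height. Captive on the flanges outside the nest's walls (out to x = +-47 mm, from y = -185 to +155 mm; its shoes reach x = +-52 mm, 35 mm before and behind), it can only slide along the nest's y, with a drag of about 1 to 5 N when pushed low on the handle.
- nest_stop (a point): Where the middle of the gauge's handle (point gauge_grip) is when the gauge is against its far stop: nest y = +0.1125 m.
- label_roll: Roll of white labels standing on its end on the table, 84 mm across, 50 mm tall; bystander. Origin under its centre.
- driver: Screwdriver lying on the table; bystander.
- pedal: Blue foot pedal, 120 x 85 x 38 mm, lying on the table; bystander. Origin under its centre.
Things that resemble listed ones, but are neither listed nor needed, are in the scene too. Leave any red look-alike of the case alone.

How it is judged:
On the way, in this order (a step that is already met when the one before it is completed fails the run):
1. the spare case is fully home in the empty cell (z of case_center in the frame of nest below 0.0525 m and horizontal distance between case_center and gap_mouth below 0.005 m and angle between case_center's own z axis and vertical below 0.06 rad), for 0.2 s.
2. the gauge has been slid over the whole box to the far stop (y of gauge_grip in the frame of nest above 0.105 m), for 0.2 s.
At the end, for the whole second after the job is handed in: The spare case is upright (within 3.4 degrees) in the cell that was empty, within 5 mm of its centre line and within 1.5 mm of fully home; the gauge, still on its rails, is within 7.5 mm of its far stop, having passed over all four cases; both are at rest (all of step 1 and y of gauge_grip in the frame of nest above 0.105 m and z of gauge_grip in the frame of nest below 0.113 m and linear speed of each of case, gauge below 0.02 m/s); the robot touches nothing.
It fails at once if the spare case is let fall (faster than 0.4 m/s with no finger on it) (linear speed of case above 0.4 m/s and contact force between the fingers and case below 0.05 N).
It fails at once if the label roll is moved more than 40 mm (distance of label_roll from where it was at the start of the episode above 0.04 m).
It fails at once if the screwdriver is moved more than 40 mm (distance of driver from where it was at the start of the episode above 0.04 m).
It fails at once if the foot pedal is moved more than 40 mm (distance of pedal from where it was at the start of the episode above 0.04 m).
It also fails if it takes over 61 s, if anything falls off the work surface, if the arm or the gripper's body presses on something with over 40 N, if the wrist force passes 120 N, or if a joint passes its speed limit or range.

## Robot

A 6-joint arm with a two-finger parallel gripper is mounted at the origin on the work surface. World frame = base frame: x ahead of the robot, y to its left, z up, the work surface at z = 0. Lengths are in m, angles in rad, forces in N, time in s.
With the tool pointing down it reaches from about 0.375 to 0.9 m from the base axis. Payload 3.1 kg.
Tool frame: the origin (TCP) lies between the finger pads; the fingertips stand 8 mm ahead of it and the grasp point (between the pads) lies 11 mm behind it; z points along the fingers, y is the line along which they close (so a half turn about z gives the same grasp; the last joint's range is limited). The gripper opens to 85 mm and grips with 20 to 120 N. Pads are 22 mm wide; open, the fingers measure 114 mm over their backs; the gripper's body (76 mm by 85 mm) begins 54 mm behind the grasp point. The pads swing forward as they close: fully open they stand 13 mm farther back than shut.
Start: joints at [1.137, 0.527, 1.433, -0, 1.181, -0.178], TCP at [0.157, 0.605, 0.239] pointing down, gripper open.
Joint ranges: [-3.08, 3.08], [-0.75, 2.2], [0.22, 2.44], [-1.43, 4.57], [0, 2.65], [-2.85, 2.85]. Speed limits (rad/s): [2.79, 2.79, 3.14, 3.14, 3.14, 3.14].

## Interface

Orientations are given as a unit quaternion [x, y, z, w].
In Python, from station import readout, cams, sign_off gives the robot as it stands.
- The arm moves only by the tool send_rows, never from a script. Its argument "commands" is text: rows parted by semicolons, each of 5 numbers parted by spaces: the finger opening in mm, from 0 to 85.4, then the shift along the tool's x, y, z each as a share of 0.02 m, from -1 to 1, then the turn about the tool's z as a share of 4 degrees, from -1 to 1. In form: grip dx dy dz spin; .... A call has 1 to 20 rows; each row shifts and turns the commanded pose from where the row before left it, along the tool's axes as they then stand; what a row does not reach is not made up. A row lasts 1/12 s, in which the tool goes at most 41.7 mm and 7.16 degrees, less where a joint would pass 70% of its speed; a pose out of reach is approached as far as the arm can. A call with a number of a shift or a turn outside -1 to 1 is refused whole. A call with a gripper value outside its range is refused whole. The fingers move at their own pace and stop on an object; "grip_force" is the grip in N (left out, the last holds). Time passes only in rows, so rows that do not move let the fingers close. It gives the time, the measured TCP pose, the force, the opening and the grip force at its end, in the units of the state.
- readout.sense(): the state, without advancing time (a new reading comes with each control period).
- cams.snapshot(name): name is "scene" or "top"; returns a dict with "pixels" (400x640x3 uint8, red, green, blue), "intrinsics" (3x3 intrinsics, pixels), "eye" and "rotation" of the camera in the world. Camera axes: x right, y down, z forward; pixel columns grow to the right and rows downward; lengths in m; the calibration is good to about 2 mm. A picture is of the moment at which its call begins. There is no depth.
- sign_off(): hands the job in; it is judged then, once.
The state is a dict: "t": time; "q": joint angles; "qd": joint speeds; "tau": joint torques, N m; "tcp_pos": TCP position; "tool_rot": TCP orientation; "force": force on the tool from outside, world axes, zero at the start; "ft_torque": the same for the moment, N m; "finger_gap": opening from 0.0 (shut) to 1.0 (fully open); "gripper_force": force on a finger pad.
Only numpy, scipy, OpenCV 4.12 (cv2) and the standard library are available. Lean on these libraries where they do the work, as an engineer would, in place of code of your own. Each camera call takes 0.05 s, during which the arm holds its last target. There are 200 camera calls.

## Working session

There is one attempt and no reset: what is moved stays moved. The work goes in short steps, Python scripts to look and compute and a tool call to move; the robot and the scene stay as the last step left them, time stands still between calls to the robot, and variables do not carry over. Pictures are saved under pics/ and viewed, at most 10 in all, crops included, and the job is handed in when it is done.

Besides the shell and the picture viewer there is one more tool, called after "Call:" in YAML: its name, and indented under it one key for each argument. send_rows: Moves the arm, as the interface text tells. Its arguments: {"type":"object","properties":{"commands":{"type":"string"},"grip_force":{"type":"number"}},"required":["commands"]}

```bash
mkdir -p pics; ls; python3 - <<'E'
from station import readout,cams
import cv2,numpy as np
np.set_printoptions(precision=4,suppress=True)
for n in("scene","top"):
    s=cams.snapshot(n);cv2.imwrite(f"pics/{n}0.png",s["pixels"][:,:,::-1]);np.savez(f"{n}0.npz",**s)
    print(n,s["intrinsics"],s["eye"],s["rotation"])
print(readout.sense())
E
```

```text
pics
scene [[378.5365   0.     314.9448]
 [  0.     378.5365 202.3533]
 [  0.       0.       1.    ]] [ 1.0873 -0.5346  0.9726] [ 0.8688  0.3558 -0.132  -0.318 ]
top [[441.1813   0.     310.4046]
 [  0.     441.1813 208.6806]
 [  0.       0.       1.    ]] [0.3524 0.0032 1.4184] [-0.6973  0.7124 -0.0528  0.0591]
{'t': 0.1, 'q': array([ 1.1375,  0.5284,  1.4338, -0.    ,  1.1814, -0.1785]), 'qd': array([-0.0021, -0.0027, -0.0038,  0.0021, -0.0008, -0.0002]), 'tau': array([ -0.0008, -44.3303, -17.8586,  -0.0003,   0.0039,  -0.    ]), 'tcp_pos': array([0.1572, 0.6042, 0.2384]), 'tool_rot': array([ 0.1271,  0.9919, -0.001 , -0.0003]), 'force': array([-0.1222, -0.0727,  0.0646]), 'ft_torque': array([-0.0731,  0.0191, -0.0188]), 'gripper_force': 0.0, 'finger_gap': 1.0023099995967928}
```

View pics/scene0.png

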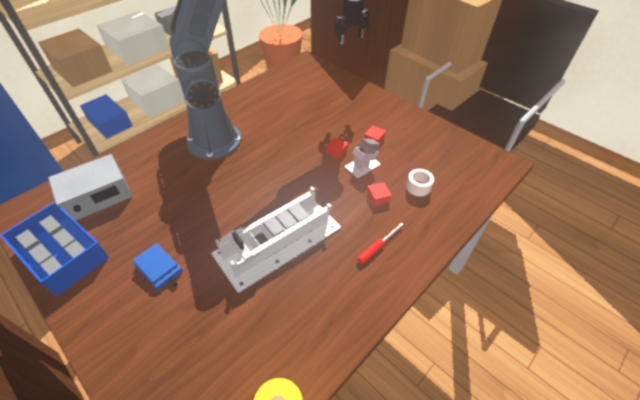

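View pics/top0.png

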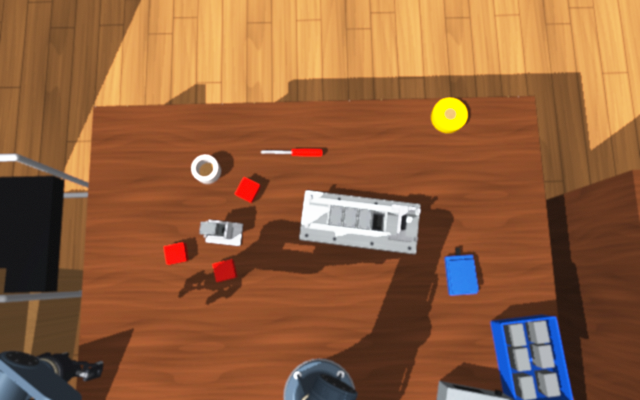

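The top view shows the nest at about (360,222), with the gauge at its right (-y) end and a dark empty cell near (377,221). The stand is at about (221,232), with red look-alikes around it. I'll enlarge both.

```bash
python3 - <<'E'
import cv2,numpy as np
t=cv2.imread("pics/top0.png");s=cv2.imread("pics/scene0.png")
cv2.imwrite("pics/topc.png",np.vstack([cv2.resize(t[185:260,290:430],(784,420),interpolation=cv2.INTER_CUBIC)]))
a=cv2.resize(t[205:255,190:255],(390,300),interpolation=cv2.INTER_CUBIC)
b=cv2.resize(s[130:180,335:400],(390,300),interpolation=cv2.INTER_CUBIC)
c=cv2.resize(s[180:290,205:350],(395,300),interpolation=cv2.INTER_CUBIC)
cv2.imwrite("pics/st.png",np.hstack([a,b]))
cv2.imwrite("pics/sc.png",cv2.resize(s[180:290,205:350],(790,600),interpolation=cv2.INTER_CUBIC))
E
```

```text
(no output)
```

View pics/topc.png

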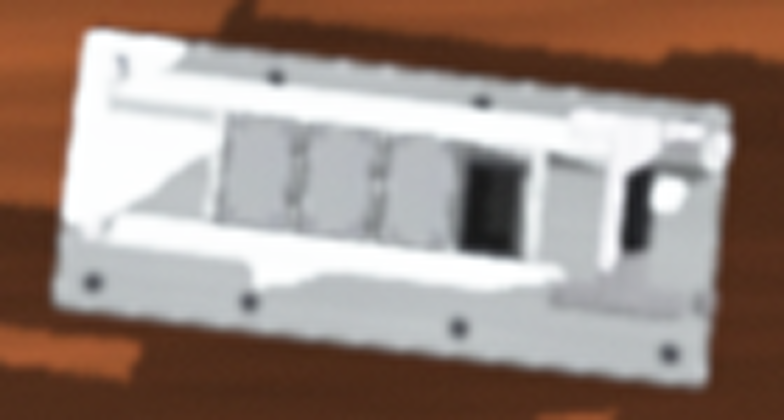

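View pics/st.png

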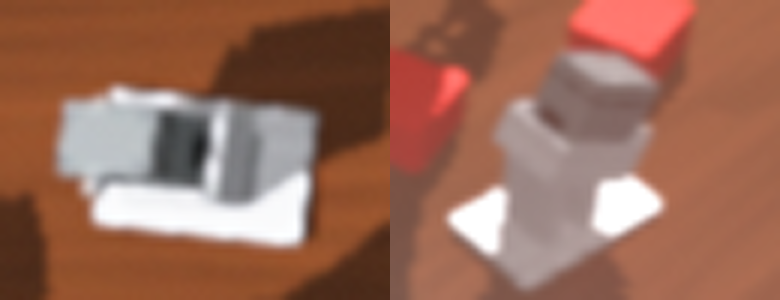

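View pics/sc.png

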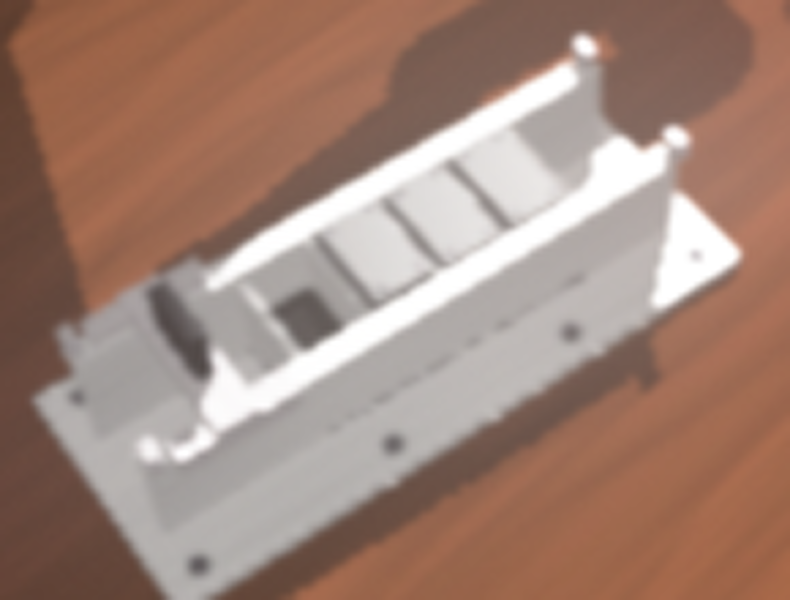

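The empty cell is the one next to the gauge (nest y=-66): dark in the top crop at (490,205) and in the scene crop at (310,315). The case leans to image left (+y) in the stand. Next I'll measure the nest and stand outlines.

```bash
cat > h.py <<'E'
import cv2,numpy as np
from scipy.spatial.transform import Rotation as R
np.set_printoptions(precision=4,suppress=True)
def load(n): return dict(np.load(n+".npz"))
def ray(s,uv,z):
    uv=np.atleast_2d(uv).astype(float);K=s["intrinsics"]
    d=np.c_[(uv-K[:2,2])/np.diag(K)[:2],np.ones(len(uv))]@R.from_quat(s["rotation"]).as_matrix().T
    e=s["eye"];return e+d*((z-e[2])/d[:,2])[:,None]
def proj(s,P):
    p=(np.atleast_2d(P)-s["eye"])@R.from_quat(s["rotation"]).as_matrix();q=p@s["intrinsics"].T
    return q[:,:2]/q[:,2:]
def gray(s):
    h=cv2.cvtColor(s["pixels"],cv2.COLOR_RGB2HSV);return ((h[...,1]<70)&(h[...,2]>60)).astype(np.uint8)
E
python3 - <<'E'
from h import *
for n,(rn,rs) in {"top":((180,260,290,430),(205,255,190,255)),"scene":((170,300,200,350),(130,182,335,392))}.items():
    s=load(n+"0");m=gray(s)
    for nm,(a,b,c,d),z in(("nest",rn,.01),("stand",rs,.0)):
        k=np.zeros_like(m);k[a:b,c:d]=m[a:b,c:d]
        cs=max(cv2.findContours(k,0,1)[0],key=cv2.contourArea)
        p=cv2.approxPolyDP(cs,2.0,True)[:,0]
        print(n,nm,cv2.contourArea(cs));print(np.c_[p,ray(s,p,z)[:,:2]])
E
```

```text
top nest 5865.5
[[305.     191.       0.6362   0.03  ]
 [299.     239.       0.4802   0.0521]
 [413.     254.       0.4247  -0.3088]
 [416.     252.       0.4308  -0.3187]
 [420.     213.       0.5556  -0.3388]
 [418.     203.       0.5884  -0.3343]]
top stand 876.5
[[201.     222.       0.5433   0.37  ]
 [199.     232.       0.5107   0.3759]
 [204.     235.       0.5006   0.3595]
 [206.     242.       0.4778   0.3526]
 [240.     244.       0.469    0.2428]
 [241.     223.       0.5371   0.2398]
 [210.     219.       0.5524   0.3408]]
scene nest 6408.0
[[313.     186.       0.4554   0.0923]
 [309.     187.       0.4489   0.0793]
 [309.     191.       0.4621   0.0662]
 [281.     204.       0.4368  -0.0399]
 [246.     226.       0.4254  -0.1787]
 [238.     227.       0.4104  -0.1989]
 [215.     240.       0.3994  -0.2793]
 [217.     248.       0.4278  -0.2924]
 [211.     255.       0.4355  -0.3198]
 [237.     292.       0.587   -0.3399]
 [340.     228.       0.6431   0.024 ]
 [329.     214.       0.5797   0.0408]
 [331.     204.       0.5554   0.0764]
 [318.     202.       0.5185   0.0524]]
scene stand 775.5
[[372.     139.       0.4374   0.4388]
 [364.     139.       0.415    0.4169]
 [359.     147.       0.4314   0.3673]
 [355.     147.       0.4204   0.3565]
 [354.     160.       0.465    0.2989]
 [344.     166.       0.4597   0.2491]
 [356.     177.       0.5277   0.2373]
 [380.     164.       0.5473   0.3497]
 [374.     158.       0.5113   0.3594]
 [376.     148.       0.4816   0.4084]
 [372.     147.       0.4671   0.4022]
 [378.     143.       0.469    0.4366]]
```

```bash
cat >> h.py <<'E'
from scipy.optimize import least_squares
from scipy.ndimage import map_coordinates
def edge(s,chan,A,B,n,z,w=4.,lo=None):
    """subpixel strongest-step points near the world segment A-B (xy) at height z, returned as world xy"""
    a,b=proj(s,[[*A,z],[*B,z]]);t=(b-a)/np.linalg.norm(b-a);nn=np.array([-t[1],t[0]])
    o=np.arange(-w,w+.01,.25);out=[]
    for f in np.linspace(0,1,n):
        P=a+f*(b-a)+o[:,None]*nn
        v=map_coordinates(chan,[P[:,1],P[:,0]],order=1);v=np.convolve(v,np.ones(5)/5,"valid")
        g=np.abs(np.gradient(v));i=g.argmax()
        if 2<i<len(g)-3:
            k=slice(max(i-6,0),i+7);oo=o[2:-2][k];out.append(P[2:-2][k][0]*0+a+f*(b-a)+nn*(oo@g[k]/g[k].sum()))
    return ray(s,np.array(out),z)[:,:2] if out else np.zeros((0,2))
def rectfit(pose,meas):
    """meas: list of (pts, axis, value): body coord[axis]==value"""
    def f(p):
        c,q=np.cos(p[2]),np.sin(p[2]);r=[]
        for P,ax,v in meas:
            d=P-p[:2];r.append((np.c_[d@[c,q],d@[-q,c]])[:,ax]-v)
        return np.concatenate(r)
    s=least_squares(f,pose,loss="soft_l1",f_scale=.001);i=0;rs=[]
    for P,ax,v in meas: rs.append((np.median(f(s.x)[i:i+len(P)])*1e3).round(2));i+=len(P)
    return s.x,rs
def W(p,xy):
    c,q=np.cos(p[2]),np.sin(p[2]);x,y=xy;return np.array([p[0]+c*x-q*y,p[1]+q*x+c*y])
def sat(s): return cv2.cvtColor(s["pixels"],cv2.COLOR_RGB2HSV)[...,1].astype(float)
E
python3 - <<'E'
from h import *
T,S=load("top0"),load("scene0");tc,sc=sat(T),sat(S)
p=np.array([.533,-.142,-.15])
def run(p,z,hx,hy,segs,both=("t","s")):
  for _ in range(3):
    M=[];names=[]
    for cam,ax,sg,f0,f1 in segs:
        if cam not in both: continue
        h=[hx,hy]
        if ax==0:A,B=(sg*hx,f0),(sg*hx,f1)
        else:A,B=(f0,sg*hy),(f1,sg*hy)
        P=edge(*((T,tc) if cam=="t" else (S,sc)),W(p,A),W(p,B),20,z);M.append((P,ax,sg*h[ax]));names.append((cam,ax,sg,len(P)))
    p,r=rectfit(p,M)
  print(both,p,[(n,float(x)) for n,x in zip(names,r)]);return p
N=[("t",0,1,-.16,.17),("t",0,-1,-.17,.17),("t",1,1,-.07,.07),("t",1,-1,-.078,-.062),("s",0,1,-.17,.17),("s",1,1,.055,.075),("s",1,-1,.0,.075)]
for b in(("t","s"),("t",),("s",)): q=run(p,.01,.08,.186,N,b)
# stand: base 110x70, stand x ~ world -y
St=[("t",0,1,-.03,.03),("t",1,-1,-.045,.05),("s",0,1,-.03,.02),("s",1,1,-.05,.05),("s",0,-1,.02,.033)]
p=np.array([.505,.295,-1.5])
for z in(0.004,0.01):
  for b in(("t","s"),("t",),("s",)): run(p,z,.055,.035,St,b)
E
```

```text
('t', 's') [ 0.5363 -0.1436 -0.1199] [(('t', 0, 1, 20), -0.13), (('t', 0, -1, 14), -6.52), (('t', 1, 1, 20), 3.41), (('t', 1, -1, 20), -1.41), (('s', 0, 1, 20), 3.07), (('s', 1, 1, 20), 1.5), (('s', 1, -1, 20), -3.28)]
('t',) [ 0.5326 -0.1425 -0.1198] [(('t', 0, 1, 20), 3.63), (('t', 0, -1, 20), -4.02), (('t', 1, 1, 20), 3.01), (('t', 1, -1, 20), -2.37)]
('s',) [ 0.5396 -0.1439 -0.143 ] [(('s', 0, 1, 20), -0.13), (('s', 1, 1, 20), 2.78), (('s', 1, -1, 20), -2.44)]
('t', 's') [ 0.5068  0.2924 -1.6214] [(('t', 0, 1, 20), 1.4), (('t', 1, -1, 20), -3.92), (('s', 0, 1, 20), 0.68), (('s', 1, 1, 20), 3.81), (('s', 0, -1, 20), -8.17)]
('t',) [ 0.5033  0.2912 -1.694 ] [(('t', 0, 1, 20), 0.12), (('t', 1, -1, 20), -0.07)]
('s',) [ 0.5109  0.2957 -1.4805] [(('s', 0, 1, 20), 5.23), (('s', 1, 1, 18), 0.1), (('s', 0, -1, 20), -1.93)]
('t', 's') [ 0.5087  0.2908 -1.495 ] [(('t', 0, 1, 19), 0.52), (('t', 1, -1, 13), -3.57), (('s', 0, 1, 20), 3.86), (('s', 1, 1, 15), 3.18), (('s', 0, -1, 20), -2.35)]
('t',) [ 0.5028  0.2902 -1.6933] [(('t', 0, 1, 20), 0.14), (('t', 1, -1, 20), -0.06)]
('s',) [ 0.5143  0.2909 -1.5125] [(('s', 0, 1, 20), 4.61), (('s', 1, 1, 18), 0.21), (('s', 0, -1, 20), -2.09)]
```

Saturation pushes the edges outward because it mixes nonlinearly. R-B is linear, so I'll switch to that.

```bash
cat >> h.py <<'E'
def rb(s):
    p=s["pixels"].astype(float);return p[...,0]-p[...,2]
def run(T,S,p,z,hx,hy,segs,both=("t","s"),w=4.):
  tc,sc=rb(T),rb(S)
  for _ in range(4):
    M=[];names=[]
    for cam,ax,sg,f0,f1 in segs:
        if cam not in both: continue
        h=[hx,hy]
        if ax==0:A,B=(sg*hx,f0),(sg*hx,f1)
        else:A,B=(f0,sg*hy),(f1,sg*hy)
        P=edge(*((T,tc) if cam=="t" else (S,sc)),W(p,A),W(p,B),20,z,w)
        if len(P):M.append((P,ax,sg*h[ax]));names.append((cam,ax,sg,len(P)))
    p,r=rectfit(p,M)
  print(both,p,[(n,float(x)) for n,x in zip(names,r)]);return p
NS=[("t",0,1,-.16,.17),("t",0,-1,-.17,.17),("t",1,1,-.07,.07),("t",1,-1,-.078,-.062),("s",0,1,-.17,.17),("s",1,1,.055,.075),("s",1,-1,.0,.075)]
E
python3 - <<'E'
from h import *
T,S=load("top0"),load("scene0")
for b in(("t","s"),("t",),("s",)): run(T,S,np.array([.533,-.142,-.15]),.01,.08,.186,NS,b)
St=[("t",0,1,-.03,.03),("t",1,-1,-.045,.05),("s",0,1,-.03,.02),("s",1,1,-.05,.05),("s",0,-1,.02,.033)]
for z in(0.004,0.008):
  for b in(("t","s"),("t",),("s",)): run(T,S,np.array([.506,.293,-1.6]),z,.055,.035,St,b,3.)
for s,n,a in((T,"top",(205,255,190,255)),(S,"scene",(130,182,335,392))):
    print(n);print(rb(s)[a[0]:a[1]:2,a[2]:a[3]:2].astype(int))
E
```

```text
('t', 's') [ 0.5349 -0.1434 -0.1272] [(('t', 0, 1, 20), 0.28), (('t', 0, -1, 20), -5.34), (('t', 1, 1, 20), 2.61), (('t', 1, -1, 20), -1.37), (('s', 0, 1, 19), 3.94), (('s', 1, 1, 20), 1.24), (('s', 1, -1, 20), -2.47)]
('t',) [ 0.5325 -0.1427 -0.1286] [(('t', 0, 1, 20), 2.74), (('t', 0, -1, 20), -2.89), (('t', 1, 1, 20), 2.19), (('t', 1, -1, 20), -2.15)]
('s',) [ 0.5392 -0.1439 -0.1443] [(('s', 0, 1, 20), -0.18), (('s', 1, 1, 20), 2.13), (('s', 1, -1, 20), -1.92)]
('t', 's') [ 0.5074  0.2919 -1.6154] [(('t', 0, 1, 20), 1.32), (('t', 1, -1, 16), -2.84), (('s', 0, 1, 20), 0.68), (('s', 1, 1, 20), 3.06), (('s', 0, -1, 20), -6.87)]
('t',) [ 0.5037  0.2908 -1.6869] [(('t', 0, 1, 20), 0.05), (('t', 1, -1, 20), -0.06)]
('s',) [ 0.506   0.2949 -1.4372] [(('s', 0, 1, 17), 4.06), (('s', 1, 1, 12), -0.03), (('s', 0, -1, 20), -1.4)]
('t', 's') [ 0.5075  0.2914 -1.4867] [(('t', 0, 1, 20), 1.56), (('t', 1, -1, 11), -0.62), (('s', 0, 1, 18), 3.73), (('s', 1, 1, 10), 0.77), (('s', 0, -1, 20), -2.09)]
('t',) [ 0.5034  0.2902 -1.6869] [(('t', 0, 1, 20), 0.04), (('t', 1, -1, 20), -0.06)]
('s',) [ 0.507
[... 5979 characters left out ...]
 43   9   1  16  19  20  21  21  20  21  22  24
   37  74  87  88  87  87  85  85  86  86  84]
 [ 51  49  68  80  83  82  75  48  21  19  19  19  20  21  20  22  35  51
   70  87  87  87  86  85  85  85  85  85  85]
 [ 48  52  78  83  80  78  80  79  55  29  20  20  20  21  28  42  57  60
   61  76  86  86  85  86  86  85  84  85  87]
 [ 49  55  79  79  78  79  82  82  67  50  30  20  23  34  53  59  60  59
   59  64  81  83  85  87  86  84  85  87  87]
 [ 49  53  75  77  81  82  81  78  63  51  49  39  47  55  58  59  59  58
   59  67  81  85  86  85  83  85  87  88  89]
 [ 47  50  72  80  80  80  80  64  51  51  52  53  54  56  57  58  57  58
   58  61  78  86  84  84  84  86  88  88  86]]
```

```bash
python3 - <<'E'
from h import *
T,S=load("top0"),load("scene0")
p=np.array([.5335,-.1425,-.137])
for nm,s in(("t",T),("s",S)):
  for ax,sg,f0,f1 in((0,1,-.16,.17),(0,-1,-.17,.17)):
    if nm=="s" and sg<0: continue
    for ch in ("rb","sat"):
      P=edge(s,globals()[ch](s),W(p,(sg*.08,f0)),W(p,(sg*.08,f1)),40,.01,4.)
      c=np.polyfit(P[:,1],P[:,0],1);r=P[:,0]-np.polyval(c,P[:,1]);k=abs(r)<.002;c=np.polyfit(P[k,1],P[k,0],1)
      print(nm,sg,ch,"yaw",-np.arctan(c[0]),"x at y=-.1427",np.polyval(c,-.1427),k.sum())
for nm,s in(("t",T),("s",S)):
  g=s["pixels"].astype(float).mean(2)
  def prof(pts,z):
    q=proj(s,np.c_[pts,np.full(len(pts),z)]);return map_coordinates(g,[q[:,1],q[:,0]],order=1).astype(int)
  ys=np.arange(-.17,.17,.002)
  print(nm,"along y x=0 z=.08");print(*[f"{round(y*1e3)}:{v}" for y,v in zip(ys,prof(np.array([W(p,(0,y)) for y in ys]),.08))])
  xs=np.arange(-.07,.071,.002)
  for y in(-.066,.022): print(nm,"along x y=",y,*[f"{round(x*1e3)}:{v}" for x,v in zip(xs,prof(np.array([W(p,(x,y)) for x in xs]),.082))])
E
```

```text
t 1 rb yaw -0.14987793393363072 x at y=-.1427 0.6164119018117838 40
t 1 sat yaw -0.14666614514532286 x at y=-.1427 0.6172234152884529 40
t -1 rb yaw -0.14609682272766972 x at y=-.1427 0.4489114000072421 40
t -1 sat yaw -0.14557056953792835 x at y=-.1427 0.44783475601681494 40
s 1 rb yaw -0.14687033930875099 x at y=-.1427 0.6202331466224857 37
s 1 sat yaw -0.14538153724983943 x at y=-.1427 0.620694543422095 40
t along y x=0 z=.08
-170:160 -168:177 -166:187 -164:188 -162:188 -160:188 -158:188 -156:188 -154:188 -152:188 -150:190 -148:192 -146:193 -144:194 -142:193 -140:183 -138:158 -136:123 -134:83 -132:57 -130:42 -128:38 -126:39 -124:43 -122:92 -120:147 -118:210 -116:231 -114:240 -112:234 -110:218 -108:203 -106:192 -104:189 -102:188 -100:189 -98:189 -96:189 -94:189 -92:189 -90:189 -88:189 -86:189 -84:188 -82:188 -80:191 -78:197 -76:215 -74:228 -72:236 -70:224 -68:197 -66:154 -64:111 -62:77 -60:55 -58:48 -56:45 -54:44 -52:43 -50:41 -48:38 -46:33 -44:28 -42:27 -40:28 -38:32 -36:49 -34:75 -32:105 -30:132 -28:152 -26:167 -24:176 -22:183 -20:186 -18:187 -16:187 -14:187 -12:188 -10:188 -8:18
[... 3443 characters left out ...]
2 26:107 28:127 30:160 32:207 34:242 36:251 38:254 40:254 42:253 44:250 46:245 48:221 50:193 52:176 54:170 56:168 58:168 60:169 62:169 64:169 66:169 68:169 70:169
s along x y= 0.022 -70:100 -68:99 -66:100 -64:99 -62:99 -60:99 -58:100 -56:102 -54:110 -52:132 -50:166 -48:207 -46:239 -44:251 -42:253 -40:254 -38:254 -36:252 -34:245 -32:230 -30:212 -28:197 -26:189 -24:188 -22:190 -20:194 -18:194 -16:196 -14:196 -12:194 -10:195 -8:196 -6:195 -4:194 -2:193 0:192 2:194 4:194 6:196 8:198 10:197 12:200 14:200 16:201 18:203 20:199 22:199 24:196 26:195 28:196 30:200 32:220 34:242 36:253 38:254 40:254 42:254 44:253 46:246 48:233 50:208 52:185 54:173 56:171 58:171 60:171 62:171 64:171 66:171 68:171 70:171
```

```bash
python3 - <<'E'
from h import *
T,S=load("top0"),load("scene0")
p=np.array([.506,.292,-1.69])
for nm,s,A,B in(("t -y",T,(-.045,-.035),(.05,-.035)),("t +x",T,(.055,-.03),(.055,.03)),("s +x",S,(.055,-.03),(.055,.03)),("s +y b",S,(.03,.035),(.05,.035)),("s +y a",S,(-.05,.035),(-.0,.035)),("s -x",S,(-.055,.015),(-.055,.033))):
  for z in(.004,):
    P=edge(s,rb(s),W(p,A),W(p,B),24,z,3.)
    v=np.array([np.cos(p[2]),np.sin(p[2])]);n=np.array([-v[1],v[0]]);d=P-p[:2];b=np.c_[d@v,d@n]
    ax=0 if "x" in nm else 1
    c=np.polyfit(b[:,1-ax],b[:,ax],1);r=b[:,ax]-np.polyval(c,b[:,1-ax]);k=abs(r)<.0015
    c=np.polyfit(b[k,1-ax],b[k,ax],1);print(nm,z,k.sum(),len(b),"slope %.3f  offset(mm) %.1f"%(c[0],np.median(b[k,ax])*1e3))
# predicted corners of the spare case for a check against the pictures
yaw=p[2];st=R.from_euler("z",yaw)*R.from_euler("y",-30,degrees=True)
for dz in(0,58):
  P=np.array([[sx*31,sy*18,dz] for sx in(-1,1) for sy in(-1,1)])/1e3
  Wd=st.apply(P)+[p[0],p[1],.055];print(dz,proj(T,Wd).round(1).tolist(),proj(S,Wd).round(1).tolist())
E
```

```text
t -y 0.004 24 24 slope -0.010  offset(mm) -37.2
t +x 0.004 24 24 slope -0.039  offset(mm) 56.4
s +x 0.004 24 24 slope 0.020  offset(mm) 55.7
s +y b 0.004 24 24 slope -0.036  offset(mm) 38.9
s +y a 0.004 24 24 slope -0.002  offset(mm) 39.7
s -x 0.004 17 17 slope 0.045  offset(mm) -62.8
0 [[213.1, 236.5], [214.6, 225.1], [228.1, 237.2], [229.6, 225.6]] [[364.2, 152.6], [371.2, 157.9], [354.0, 152.5], [361.0, 158.0]]
58 [[199.9, 233.9], [201.5, 222.2], [215.1, 234.6], [216.7, 222.6]] [[371.5, 138.6], [378.7, 143.8], [361.3, 138.0], [368.6, 143.4]]
```

The fits agree:
- Nest yaw is -0.147. The row origin is about 15 mm along +y from the plate centre, at (0.535, -0.128).
- The stand is at (0.507, 0.2935), yaw -1.695.

The predicted case corners match the picture to within 1 px. I'll start by spinning the tool to the stand's axis.

Call:
send_rows:
  commands: "75 0 0 0 1;75 0 0 0 1;75 0 0 0 1;75 0 0 0 1;75 0 0 0 1;75 0 0 0 1;75 0 0 0 1;75 0 0 0 1;75 0 0 0 1;75 0 0 0 1;75 0 0 0 1;75 0 0 0 1;75 0 0 0 1;75 0 0 0 1;75 0 0 0 1;75 0 0 0 1;75 0 0 0 1;75 0 0 0 1;75 0 0 0 1;75 0 0 0 1"
  grip_force: 30

```text
t: 1.77
tcp_pos: [0.1573, 0.6044, 0.2387]
tool_rot: [0.736, 0.677, -0.001, 0.0]
force: [0.0, 0.3, -0.6]
finger_gap: 0.878
gripper_force: 0.0
```

```bash
cat > go.py <<'E'
import sys;from h import *
from station import readout
N=np.array([.5350,-.1279,-.147]);ST=np.array([.507,.2935,-1.695])
def rel(target,line):
    """tool-axis shifts in units of 20 mm, spin in units of 4 deg, to a TCP target with closing line at angle `line`"""
    s=readout.sense();M=R.from_quat(s["tool_rot"]).as_matrix()
    d=(np.array(target)-s["tcp_pos"]);cur=np.arctan2(M[1,1],M[0,1])
    sp=-((line-cur+np.pi/2)%np.pi-np.pi/2);A=R.from_euler("z",-sp).as_matrix()@M
    print("t %.2f"%s["t"],"tcp",s["tcp_pos"],"F",s["force"],"gap %.1f gf %.1f"%(s["finger_gap"]*85.4,s["gripper_force"]),"q6 %.2f"%s["q"][5])
    print("spin first %.2f units, then shifts"%np.rad2deg(sp/np.deg2rad(1)/4/57.29578*1 if 0 else sp/4),(A.T@d/.02).round(2),"; without spin",(M.T@d/.02).round(2))
E
python3 - <<'E'
from go import *
a=np.array([.062,.496,.866]);f=np.array([.507,.2935,.055])
g=f+.046*a-[0,0,.011];print(g);rel(g,ST[2]+np.pi/2)
E
```

```text
[0.5099 0.3163 0.0838]
t 1.77 tcp [0.1573 0.6044 0.2387] F [ 0.0374  0.3278 -0.602 ] gap 75.0 gf 0.0 q6 1.22
spin first 0.58 units, then shifts [-12.1   19.28   7.75] ; without spin [-12.87  18.77   7.75]
```

Call:
send_rows:
  commands: "75 0 0 0 0.58;75 -0.65 1 0.1 0;75 -0.65 1 0.1 0;75 -0.65 1 0.1 0;75 -0.65 1 0.1 0;75 -0.65 1 0.1 0;75 -0.65 1 0.1 0;75 -0.65 1 0.1 0;75 -0.65 1 0.1 0;75 -0.65 1 0.1 0;75 -0.65 1 0.1 0;75 -0.65 1 0.1 0;75 -0.65 1 0.1 0;75 -0.65 1 0.1 0;75 -0.65 1 0.1 0;75 -0.65 1 0.1 0;75 -0.65 1 0.2 0;75 -0.65 1 0.4 0;75 -0.4 1 0.6 0"

```text
t: 3.35
tcp_pos: [0.4883, 0.3329, 0.1855]
tool_rot: [0.749, 0.663, 0.0, 0.0]
force: [0.1, 0.2, 0.8]
finger_gap: 0.877
gripper_force: 0.0
```

Call:
send_rows:
  commands: "75 0 0.28 0.6 0;75 0 0 0 0"

```text
t: 3.52
tcp_pos: [0.4927, 0.3321, 0.1705]
tool_rot: [0.749, 0.662, -0.002, -0.001]
force: [-0.5, 0.1, -0.3]
finger_gap: 0.879
gripper_force: 0.0
```

```bash
python3 - <<'E'
from go import *
from station import cams
a=np.array([.062,.496,.866]);f=np.array([.507,.2935,.055])
g=f+.046*a-[0,0,.011];rel(g,ST[2]+np.pi/2)
s=cams.snapshot("scene");c=cv2.resize(s["pixels"][90:190,320:420,::-1],(500,500),interpolation=cv2.INTER_CUBIC);cv2.imwrite("pics/g1.png",c)
E
```

```text
t 3.52 tcp [0.4927 0.3321 0.1705] F [-0.451   0.1433 -0.2913] gap 75.1 gf 0.0 q6 0.53
spin first 0.01 units, then shifts [-0.67  0.97  4.33] ; without spin [-0.67  0.96  4.33]
```

Call:
send_rows:
  commands: "75 -0.67 0.96 0 0;75 0 0 0 0;75 0 0 0.9 0;75 0 0 0.9 0;75 0 0 0.9 0;75 0 0 0.9 0;75 0 0 0.7 0;75 0 0 0 0"

```text
t: 4.23
tcp_pos: [0.5069, 0.3182, 0.085]
tool_rot: [0.748, 0.664, -0.003, -0.001]
force: [-0.9, -0.2, -0.5]
finger_gap: 0.886
gripper_force: 0.0
```

```bash
python3 - <<'E'
from go import *
from station import cams
a=np.array([.062,.496,.866]);f=np.array([.507,.2935,.055])
g=f+.046*a-[0,0,.011];rel(g,ST[2]+np.pi/2)
s=cams.snapshot("scene");t=cams.snapshot("top")
f=lambda p:cv2.resize(p[:,:,::-1],(400,400),interpolation=cv2.INTER_CUBIC)
cv2.imwrite("pics/g1.png",np.hstack([f(s["pixels"][100:180,330:410]),f(t["pixels"][190:270,180:260])]))
E
```

```text
t 4.23 tcp [0.5069 0.3182 0.085 ] F [-0.8882 -0.1966 -0.5352] gap 75.6 gf 0.0 q6 0.49
spin first 0.07 units, then shifts [-0.08  0.16  0.06] ; without spin [-0.08  0.16  0.06]
```

View pics/g1.png

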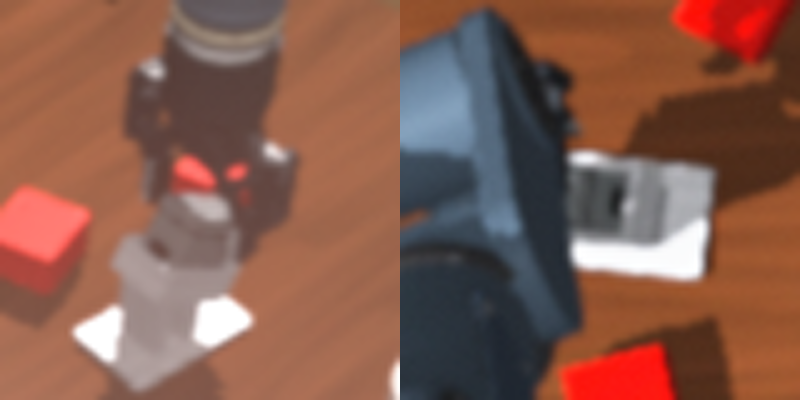

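The fingers straddle the case, the left one at about (150,175) and the right one at about (250,220) in the left crop. I'll close.

Call:
send_rows:
  commands: "75 -0.08 0.16 0.06 0;45 0 0 0 0;30 0 0 0 0;30 0 0 0 0;30 0 0 0 0;30 0 0 0 0;30 0 0 0 0"
  grip_force: 25

```text
t: 4.92
tcp_pos: [0.5109, 0.316, 0.0868]
tool_rot: [0.749, 0.663, -0.002, -0.002]
force: [-5.3, 1.0, 5.6]
finger_gap: 0.422
gripper_force: 25.6
```

Call:
send_rows:
  commands: "30 0.15 0 -0.26 0;30 0.25 0 -0.433 0;30 0.25 0 -0.433 0;30 0.25 0 -0.433 0;30 0.25 0 -0.433 0;30 0.25 0 -0.433 0;30 0 0 -0.5 0;30 0 0 0 0"

```text
t: 5.58
tcp_pos: [0.5185, 0.3449, 0.1475]
tool_rot: [0.748, 0.663, 0.003, 0.001]
force: [-0.5, 0.1, -1.7]
finger_gap: 0.415
gripper_force: 25.6
```

```bash
python3 - <<'E'
from go import *
from station import cams
rel([.53,.13,.12],ST[2]+np.pi/2)
s=cams.snapshot("scene");t=cams.snapshot("top")
f=lambda p:cv2.resize(p[:,:,::-1],(400,400),interpolation=cv2.INTER_CUBIC)
cv2.imwrite("pics/g2.png",np.hstack([f(s["pixels"][80:180,320:420]),f(t["pixels"][180:280,170:270])]))
E
```

```text
t 5.58 tcp [0.5185 0.3449 0.1475] F [-0.4797  0.0546 -1.6514] gap 35.4 gf 25.6 q6 0.53
spin first 0.06 units, then shifts [-10.59   1.89   1.36] ; without spin [-10.6    1.85   1.36]
```

View pics/g2.png

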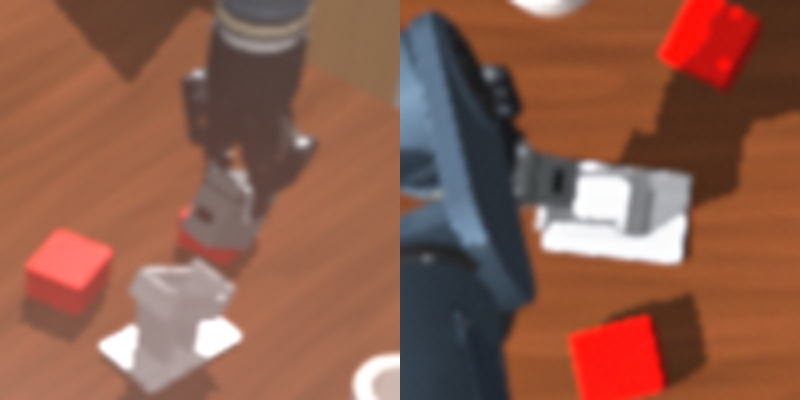

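The case is clear of the pocket at (220,210), still leaning about 30°. The tool can't tilt, so I'll press its lower corner on the open table with a light grip and drag to stand it upright.

Call:
send_rows:
  commands: "30 0 0 -1 0;30 -0.5 0 -0.5 0;30 -1 0.2 0 0;30 -1 0.2 0 0;30 -1 0.2 0 0;30 -1 0.2 0 0;30 -1 0.2 0 0;30 -1 0.2 0 0;30 -1 0.2 0 0;30 -1 0.2 0 0;30 0 0 1 0;30 0 0 1 0;30 0 0 1 0;30 0 0 1 0;30 0 0 1 0;30 0 0 0.5 0;30 0 0 0 0"
  grip_force: 25

```text
t: 7.1
tcp_pos: [0.5261, 0.1701, 0.0625]
tool_rot: [0.749, 0.663, -0.002, -0.001]
force: [-0.6, -0.8, -1.6]
finger_gap: 0.417
gripper_force: 25.5
```

Call:
send_rows:
  commands: "30 0 0 0.4 0;30 0 0 0.3 0;30 0 0 0.15 0;30 0 0 0.05 0;30 0 0 0 0"
  grip_force: 20

```text
t: 7.52
tcp_pos: [0.5284, 0.171, 0.0479]
tool_rot: [0.748, 0.663, 0.0, 0.001]
force: [-1.3, -1.1, 3.9]
finger_gap: 0.412
gripper_force: 25.9
```

Call:
send_rows:
  commands: "30 -0.15 0 0.1 0;30 -0.2 0 0.1 0;30 -0.2 0 0.05 0;30 -0.2 0 0.05 0;30 0 0 0 0"
  grip_force: 20

```text
t: 7.93
tcp_pos: [0.5269, 0.1563, 0.0424]
tool_rot: [0.749, 0.663, 0.001, 0.001]
force: [-1.0, 0.8, 6.5]
finger_gap: 0.415
gripper_force: 26.1
```

```bash
python3 - <<'E'
from go import *
from station import cams
rel([.53,.13,.036],ST[2]+np.pi/2)
s=cams.snapshot("scene");t=cams.snapshot("top")
f=lambda p:cv2.resize(p[:,:,::-1],(400,400),interpolation=cv2.INTER_CUBIC)
cv2.imwrite("pics/g3.png",np.hstack([f(s["pixels"][120:220,290:390]),f(t["pixels"][170:270,210:310])]))
E
```

```text
t 7.93 tcp [0.5269 0.1563 0.0424] F [-0.9968  0.775   6.5483] gap 35.4 gf 26.1 q6 0.21
spin first 0.04 units, then shifts [-1.29  0.31  0.32] ; without spin [-1.29  0.31  0.32]
```

View pics/g3.png

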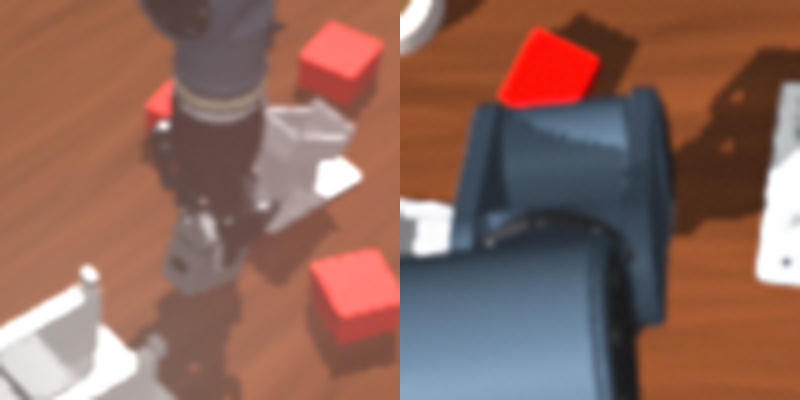

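The case stands between the fingers at (205,250) with less lean, and TCP z has dropped 5 mm. I'll keep dragging until the height settles.

Call:
send_rows:
  commands: "30 -0.2 0 0.1 0;30 -0.2 0 0.1 0;30 -0.2 0 0.05 0;30 -0.2 0 0.05 0;30 0 0 0 0"
  grip_force: 20

```text
t: 8.45
tcp_pos: [0.5253, 0.1398, 0.0354]
tool_rot: [0.749, 0.663, 0.001, 0.001]
force: [-0.3, 0.1, 6.4]
finger_gap: 0.414
gripper_force: 26.3
```

Call:
send_rows:
  commands: "30 -0.2 0 0.1 0;30 -0.2 0 0.1 0;30 -0.2 0 0.05 0;30 0 0 0 0"

```text
t: 8.78
tcp_pos: [0.5258, 0.1298, 0.0328]
tool_rot: [0.749, 0.662, 0.004, 0.002]
force: [0.3, 8.7, 22.9]
finger_gap: 0.414
gripper_force: 28.7
```

The force has jumped to 23 N, so the foot is flat. I'll ease off, release, and move away to measure the standing case.

Call:
send_rows:
  commands: "30 0 0 -0.2 0;30 0 0 0 0;45 0 0 0 0;60 0 0 0 0;60 0 0 0 0;60 0 0 -0.5 0;60 0 0 -1 0;60 0 0 -1 0;60 0 0 -1 0;60 0 0 -1 0;60 1 0 -0.5 0;60 1 0 0 0;60 1 0 0 0;60 1 0 0 0;60 1 0 0 0;60 1 0 0 0;60 1 0 0 0;60 0 0 0 0"

```text
t: 10.28
tcp_pos: [0.5401, 0.2704, 0.1342]
tool_rot: [0.748, 0.664, 0.001, 0.0]
force: [0.7, 0.5, 0.5]
finger_gap: 0.699
gripper_force: 0.0
```

```bash
python3 - <<'E'
from go import *
from station import cams
rel([.526,.13,.040],ST[2]+np.pi/2)
for n in("scene","top"): np.savez(n+"1.npz",**cams.snapshot(n))
T,S=load("top1"),load("scene1")
for s,n in((T,"top"),(S,"scene")):
    m=((rb(s)<35)).astype(np.uint8)
    u=proj(s,[.526,.13,.04])[0].astype(int);k=np.zeros_like(m);b=20;k[u[1]-b:u[1]+b,u[0]-b:u[0]+b]=m[u[1]-b:u[1]+b,u[0]-b:u[0]+b]
    nl,lab,st,cen=cv2.connectedComponentsWithStats(k);i=1+st[1:,4].argmax()
    cs=max(cv2.findContours((lab==i).astype(np.uint8),0,1)[0],key=cv2.contourArea)
    print(n,u,st[i],cen[i],cv2.minAreaRect(cs),cv2.approxPolyDP(cs,1.5,True)[:,0].tolist())
f=lambda p:cv2.resize(p[:,:,::-1],(400,400),interpolation=cv2.INTER_CUBIC)
u=proj(S,[.526,.13,.04])[0].astype(int);v=proj(T,[.526,.13,.04])[0].astype(int)
cv2.imwrite("pics/g4.png",np.hstack([f(S["pixels"][u[1]-40:u[1]+40,u[0]-40:u[0]+40]),f(T["pixels"][v[1]-40:v[1]+40,v[0]-40:v[0]+40])]))
E
```

```text
t 10.28 tcp [0.5401 0.2704 0.1342] F [0.7223 0.5173 0.5458] gap 59.7 gf 0.0 q6 0.40
spin first 0.09 units, then shifts [-7.06  0.16  4.7 ] ; without spin [-7.07  0.12  4.7 ]
top [273 224] [262 218  23  15 287] [273.0279 224.4983] ((272.9653625488281, 224.34654235839844), (21.691810607910156, 13.83101749420166), 5.710593223571777) [[263, 219], [262, 228], [264, 230], [280, 232], [283, 230], [284, 222], [282, 219]]
scene [335 184] [327 175  20  24 356] [336.1067 186.2837] ((336.26922607421875, 186.15383911132812), (17.75040626525879, 24.12946128845215), 56.30992889404297) [[342, 175], [338, 175], [327, 182], [327, 194], [331, 198], [336, 197], [345, 190], [346, 179]]
```

View pics/g4.png

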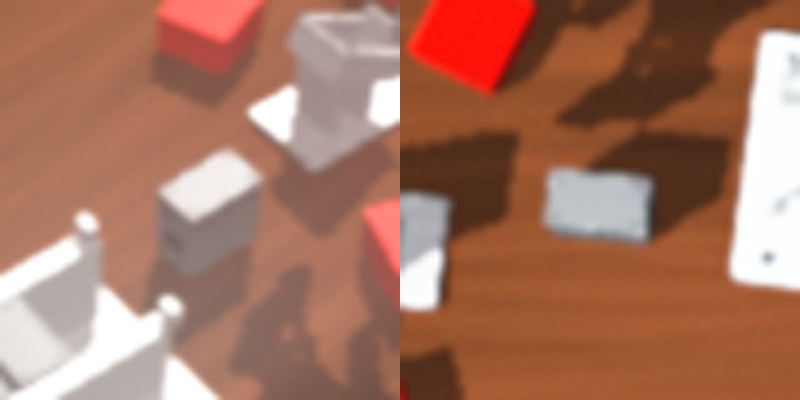

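The case now stands upright, at (210,210) in the scene crop and (598,205) in the top crop. I'll fit its pose, using the top outline for the far edges and the foot for the near ones.

```bash
python3 - <<'E'
from go import *
T,S=load("top1"),load("scene1")
def fit(cams_):
  p=np.array([.526,.130,-1.695]) # case x axis along stand x: body x=(-.124,-.992), body y=(.992,-.124)
  for _ in range(4):
    M=[];nm=[]
    # top cam: far edges (body +y, body -x) at z .058 ; near (body -y, +x) at 0
    # scene cam (from +x,-y): far edges: body -y, body -x at .058; near: +y,+x at 0
    for cam,ax,sg,z in(("t",1,1,.058),("t",0,-1,.058),("t",1,-1,.0),("t",0,1,.0),("s",1,-1,.058),("s",0,-1,.058),("s",1,1,.0),("s",0,1,.0)):
        if cam not in cams_: continue
        s=T if cam=="t" else S;h=(.031,.018)
        A,B=((sg*h[0],-.012),(sg*h[0],.012)) if ax==0 else ((-.024,sg*h[1]),(.024,sg*h[1]))
        P=edge(s,rb(s),W(p,A),W(p,B),12,z,3.)
        if len(P): M.append((P,ax,sg*h[ax]));nm.append((cam,ax,sg))
    p,r=rectfit(p,M)
  print(cams_,p,[(n,float(x)) for n,x in zip(nm,r)])
fit("ts");fit("t");fit("s")
E
```

```text
ts [ 0.5249  0.1346 -1.682 ] [(('t', 1, 1), 1.87), (('t', 0, -1), -0.3), (('t', 1, -1), -0.32), (('t', 0, 1), 1.19), (('s', 1, -1), -0.37), (('s', 0, -1), -0.64), (('s', 1, 1), -0.59), (('s', 0, 1), -0.17)]
t [ 0.5254  0.1341 -1.6763] [(('t', 1, 1), 1.12), (('t', 0, -1), -0.75), (('t', 1, -1), -0.85), (('t', 0, 1), 0.68)]
s [ 0.5245  0.1349 -1.6833] [(('s', 1, -1), -0.12), (('s', 0, -1), -0.21), (('s', 1, 1), -0.09), (('s', 0, 1), 0.36)]
```

```bash
python3 -c "
from go import *
rel([.525,.1345,.040],-1.682+np.pi/2)"
```

```text
t 10.38 tcp [0.5392 0.2676 0.1337] F [-0.2132 -0.1984 -0.5637] gap 60.0 gf 0.0 q6 0.39
spin first -0.11 units, then shifts [-6.69  0.03  4.69] ; without spin [-6.69  0.09  4.69]
```

Call:
send_rows:
  commands: "60 -1 0 0 -0.11;60 -1 0 0 0;60 -1 0 0 0;60 -1 0 0 0;60 -1 0 0 0;60 -1 0.03 0 0;60 -0.69 0 0 0;60 0 0 0 0;60 0 0 0.5 0;60 0 0 1 0;60 0 0 1 0;60 0 0 1 0;60 0 0 0.6 0;60 0 0 0 0"

```text
t: 11.55
tcp_pos: [0.5227, 0.1347, 0.0486]
tool_rot: [0.746, 0.666, -0.002, -0.002]
force: [0.2, 0.3, -0.6]
finger_gap: 0.7
gripper_force: 0.0
```

```bash
python3 -c "
from go import *
rel([.525,.1345,.040],-1.682+np.pi/2)"
```

```text
t 11.55 tcp [0.5227 0.1347 0.0486] F [ 0.2308  0.2608 -0.5889] gap 59.8 gf 0.0 q6 0.16
spin first -0.02 units, then shifts [0.   0.12 0.43] ; without spin [0.   0.12 0.43]
```

Close at 30 N, then lift.

Call:
send_rows:
  commands: "60 0 0.12 0.43 0;60 0 0 0 0;42 0 0 0 0;30 0 0 0 0;30 0 0 0 0;30 0 0 0 0;30 0 0 0 0"
  grip_force: 30

```text
t: 12.13
tcp_pos: [0.5278, 0.1341, 0.0437]
tool_rot: [0.746, 0.666, 0.001, 0.0]
force: [-0.3, 1.0, 2.9]
finger_gap: 0.417
gripper_force: 31.4
```

Call:
send_rows:
  commands: "30 0 0 -0.3 0;30 0 0 -1 0;30 0 0 -1 1;30 0 0 -1 1;30 0 0 -1 1;30 0 0 -1 1;30 0 0 -1 1;30 0 0 -1 1;30 0 0 0 1;30 0 0 0 1;30 0 0 0 1;30 0 0 0 1;30 0 0 0 1;30 0 0 0 1;30 0 0 0 1;30 0 0 0 1;30 0 0 0 1;30 0 0 0 1;30 0 0 0 1;30 0 0 0 1"

```text
t: 13.8
tcp_pos: [0.5269, 0.1339, 0.1891]
tool_rot: [0.995, 0.099, -0.0, 0.0]
force: [-0.2, 0.3, -1.8]
finger_gap: 0.415
gripper_force: 31.0
```

```bash
python3 -c "
from go import *
g=W(N,(0,-.066));print(g)
rel([*g,.17],N[2]+np.pi/2)"
```

```text
[ 0.5253 -0.1932]
t 13.80 tcp [0.5269 0.1339 0.1891] F [-0.1952  0.3231 -1.7695] gap 35.4 gf 31.0 q6 1.42
spin first 4.93 units, then shifts [ 2.32 16.19  0.95] ; without spin [-3.28 16.02  0.96]
```

Call:
send_rows:
  commands: "30 0 0 0 1;30 0 0 0 1;30 0 0 0 1;30 0 0 0 1;30 0 0 0 0.93;30 0.15 1 0 0;30 0.15 1 0 0;30 0.15 1 0 0;30 0.15 1 0 0;30 0.15 1 0 0;30 0.15 1 0 0;30 0.15 1 0 0;30 0.15 1 0 0;30 0.15 1 0 0;30 0.15 1 0 0;30 0.15 1 0 0;30 0.15 1 0 0;30 0.15 1 0 0;30 0.15 1 0 0;30 0.15 1 0 0"

```text
t: 15.47
tcp_pos: [0.5285, -0.1701, 0.1892]
tool_rot: [0.997, -0.072, -0.0, -0.0]
force: [-0.2, -0.5, -1.3]
finger_gap: 0.413
gripper_force: 31.0
```

Call:
send_rows:
  commands: "30 0.07 1 0.2 0;30 0 0.19 0.3 0;30 0 0 0 0;30 0 0 0 0"

```text
t: 15.8
tcp_pos: [0.5261, -0.1923, 0.1785]
tool_rot: [0.997, -0.072, -0.001, -0.001]
force: [0.4, 0.1, -2.5]
finger_gap: 0.414
gripper_force: 31.0
```

```bash
python3 - <<'E'
from go import *
from station import cams
g=W(N,(0,-.066));rel([*g,.14],N[2]+np.pi/2)
for n in("scene","top"): np.savez(n+"2.npz",**cams.snapshot(n))
T,S=load("top2"),load("scene2")
f=lambda p:cv2.resize(p[:,:,::-1],(800,600),interpolation=cv2.INTER_CUBIC)
cv2.imwrite("pics/g5.png",f(S["pixels"][170:260,210:330]))
E
```

```text
t 15.80 tcp [ 0.5261 -0.1923  0.1785] F [ 0.4212  0.0668 -2.4771] gap 35.4 gf 31.0 q6 1.16
spin first 0.05 units, then shifts [-0.03  0.05  1.92] ; without spin [-0.03  0.05  1.92]
```

Call:
send_rows:
  commands: "30 -0.03 0.05 0.8 0;30 0 0 0.8 0;30 0 0 0.5 0;30 0 0 0.2 0;30 0 0 0 0;30 0 0 0 0"

```text
t: 16.4
tcp_pos: [0.5267, -0.1937, 0.1332]
tool_rot: [0.997, -0.071, 0.0, 0.0]
force: [-0.3, -0.0, -1.5]
finger_gap: 0.414
gripper_force: 31.0
```

```bash
python3 - <<'E'
from go import *
from station import cams
g=W(N,(0,-.066));rel([*g,.13],N[2]+np.pi/2)
for n in("scene","top"): np.savez(n+"2.npz",**cams.snapshot(n))
T,S=load("top2"),load("scene2")
f=lambda p:cv2.resize(p[:,:,::-1],(780,585),interpolation=cv2.INTER_CUBIC)
cv2.imwrite("pics/g5.png",f(S["pixels"][176:266,215:335]))
from station import readout
z=readout.sense()["tcp_pos"][2]-.0437
for x in(-.031,.031):
  for y in(-.084,-.048): print(x,y,"foot px in crop",((proj(S,[*W(N,(x,y)),z])[0]-[215,176])*6.5).round(0),"cell corner",((proj(S,[*W(N,(np.sign(x)*.0335,-.066+np.sign(y+.066)*.02)),.082])[0]-[215,176])*6.5).round(0))
E
```

```text
t 16.40 tcp [ 0.5267 -0.1937  0.1332] F [-0.2867 -0.0234 -1.5089] gap 35.3 gf 31.0 q6 1.16
spin first 0.06 units, then shifts [-0.07 -0.01  0.16] ; without spin [-0.07 -0.01  0.16]
-0.031 -0.084 foot px in crop [221. 337.] cell corner [217. 347.]
-0.031 -0.048 foot px in crop [290. 298.] cell corner [293. 304.]
0.031 -0.084 foot px in crop [295. 430.] cell corner [296. 446.]
0.031 -0.048 foot px in crop [365. 388.] cell corner [373. 400.]
```

View pics/g5.png

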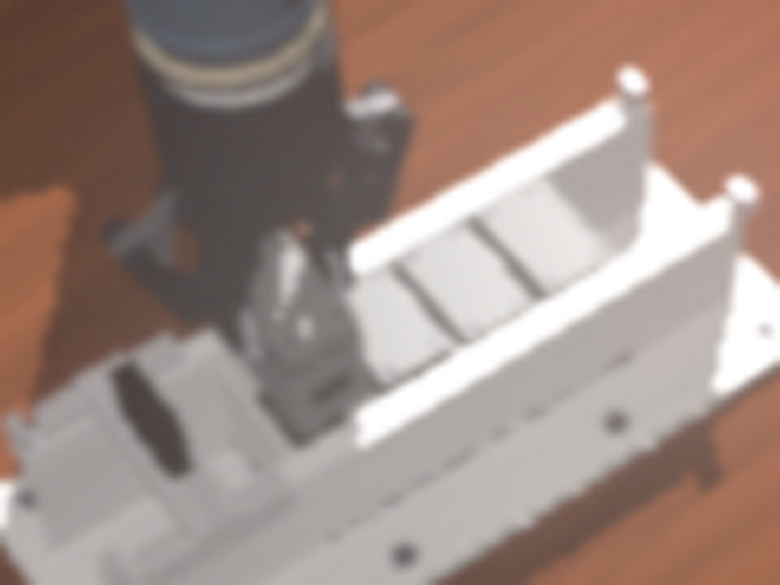

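The foot is just above the cell mouth: foot corner at (300,440), wall inner corner at about (296,446), as predicted. I'll lower it gently and watch the force.

Call:
send_rows:
  commands: "30 -0.04 0 0.2 0.06;30 0 0 0.2 0;30 0 0 0.15 0;30 0 0 0.1 0;30 0 0 0 0"

```text
t: 16.92
tcp_pos: [0.5252, -0.1937, 0.1194]
tool_rot: [0.997, -0.074, -0.001, -0.0]
force: [0.1, -0.2, -1.5]
finger_gap: 0.413
gripper_force: 31.0
```

Call:
send_rows:
  commands: "30 0 0 0.15 0;30 0 0 0.15 0;30 0 0 0.1 0;30 0 0 0 0"

```text
t: 17.25
tcp_pos: [0.5253, -0.1937, 0.1114]
tool_rot: [0.997, -0.074, -0.0, -0.0]
force: [0.2, -0.1, -2.4]
finger_gap: 0.417
gripper_force: 31.0
```

Call:
send_rows:
  commands: "30 0 0 0.15 0;30 0 0 0.1 0;30 0 0 0 0"

```text
t: 17.5
tcp_pos: [0.5253, -0.1937, 0.1066]
tool_rot: [0.997, -0.074, -0.0, -0.0]
force: [0.3, -0.4, -0.9]
finger_gap: 0.41
gripper_force: 31.0
```

Call:
send_rows:
  commands: "30 0 0 0.15 0;30 0 0 0.1 0;30 0 0 0 0"

```text
t: 17.75
tcp_pos: [0.5253, -0.1937, 0.1016]
tool_rot: [0.997, -0.074, -0.0, -0.0]
force: [0.6, 0.3, -2.4]
finger_gap: 0.413
gripper_force: 31.0
```

Call:
send_rows:
  commands: "30 0 0 0.15 0;30 0 0 0 0"

```text
t: 17.92
tcp_pos: [0.5254, -0.1938, 0.0986]
tool_rot: [0.997, -0.074, -0.0, -0.0]
force: [-0.4, 0.1, -1.8]
finger_gap: 0.413
gripper_force: 31.0
```

Call:
send_rows:
  commands: "30 0 0 0.1 0;30 0 0 0.1 0;30 0 0 0 0"

```text
t: 18.17
tcp_pos: [0.5257, -0.1939, 0.0951]
tool_rot: [0.997, -0.074, 0.0, 0.0]
force: [0.8, 1.1, 0.1]
finger_gap: 0.416
gripper_force: 31.3
```

Call:
send_rows:
  commands: "30 0 0 0.08 0;30 0 0 0 0"

```text
t: 18.33
tcp_pos: [0.5257, -0.1939, 0.0936]
tool_rot: [0.997, -0.074, 0.0, 0.0]
force: [-0.3, -0.3, 3.0]
finger_gap: 0.412
gripper_force: 31.6
```

Call:
send_rows:
  commands: "38 0 0 0 0;42 0 0 0 0;50 0 0 0 0;50 0 0 -0.5 0;50 0 0 -1 0;50 0 0 -1 0;0 0 0 0 0;0 0 0 0 0;0 0 0 0 0;0 0 0 0 0;0 0 0 0 0;0 0 0 0 0"

```text
t: 19.33
tcp_pos: [0.5251, -0.1935, 0.1426]
tool_rot: [0.997, -0.074, -0.001, -0.0]
force: [-0.1, -0.2, -0.7]
finger_gap: 0.004
gripper_force: 0.0
```

```bash
python3 -c "
from go import *
g=W(N,(0,-.066))
rel([*g,.12],N[2]+np.pi/2)"
```

```text
t 19.33 tcp [ 0.5251 -0.1935  0.1426] F [-0.1157 -0.2419 -0.7419] gap 0.4 gf 0.0 q6 1.17
spin first -0.01 units, then shifts [ 0.01 -0.02  1.13] ; without spin [ 0.01 -0.02  1.13]
```

Call:
send_rows:
  commands: "0 0 0 0.6 0;0 0 0 0.4 0;0 0 0 0.2 0;0 0 0 0.2 0;0 0 0 0.2 0;0 0 0 0 0"

```text
t: 19.83
tcp_pos: [0.5252, -0.1936, 0.1108]
tool_rot: [0.997, -0.074, -0.001, -0.0]
force: [-0.4, -0.6, 0.8]
finger_gap: 0.005
gripper_force: 0.0
```

Call:
send_rows:
  commands: "0 0 0 0.2 0;0 0 0 0.2 0;0 0 0 0.2 0;0 0 0 0 0"

```text
t: 20.17
tcp_pos: [0.5257, -0.1939, 0.0989]
tool_rot: [0.997, -0.074, 0.0, 0.0]
force: [-0.4, -0.8, 0.7]
finger_gap: -0.002
gripper_force: 0.0
```

Call:
send_rows:
  commands: "0 0 0 0.2 0;0 0 0 0.2 0;0 0 0 0 0"

```text
t: 20.42
tcp_pos: [0.5257, -0.1939, 0.0907]
tool_rot: [0.997, -0.074, 0.0, 0.0]
force: [-0.5, -0.2, 0.9]
finger_gap: 0.001
gripper_force: 0.0
```

```bash
python3 - <<'E'
from go import *
from station import cams
g=W(N,(0,-.066));rel([*g,.09],N[2]+np.pi/2)
for n in("scene","top"): np.savez(n+"3.npz",**cams.snapshot(n))
S=load("scene3");A=load("scene2")
# grey levels of the picture along the case's vertical front corner edges: where the case's upper outline lies
g=S["pixels"].astype(int).mean(2)
for z in np.arange(.07,.125,.004):
    q=[proj(S,[*W(N,(x,y)),z])[0] for x,y in((.031,-.066),(.031,-.08),(.02,-.066),(.0,-.022))]
    print("%.3f"%z,[int(g[int(round(v)),int(round(u))]) for u,v in q])
E
```

```text
t 20.42 tcp [ 0.5257 -0.1939  0.0907] F [-0.4988 -0.2028  0.9233] gap 0.1 gf 0.0 q6 1.17
spin first -0.01 units, then shifts [-0.02 -0.03  0.04] ; without spin [-0.02 -0.03  0.04]
0.070 [252, 174, 179, 216]
0.074 [250, 174, 179, 216]
0.078 [228, 152, 180, 216]
0.082 [228, 132, 179, 217]
0.086 [215, 121, 173, 217]
0.090 [215, 121, 161, 218]
0.094 [215, 120, 161, 218]
0.098 [204, 122, 135, 218]
0.102 [195, 123, 140, 218]
0.106 [195, 124, 140, 210]
0.110 [202, 131, 130, 198]
0.114 [206, 142, 124, 180]
0.118 [202, 135, 124, 154]
0.122 [177, 132, 126, 154]
```

```bash
python3 - <<'E'
from go import *
S=load("scene3");A=load("scene0");T=load("top3")
for s in(A,S):
    g=s["pixels"].astype(int).mean(2)
    for r in range(204,250): print(r,"".join("%4d"%g[r,c] for c in range(240,284,2)))
    print()
for z in(.08,.11):
    for x,y in((-.031,-.084),(-.031,-.048),(.031,-.084),(.031,-.048)): print(z,x,y,proj(S,[*W(N,(x,y)),z])[0].round(1))
E
```

```text
204  119 121 121 118 118 119 119 117 117 119 120 121 122 119 108 100 101 101 101 101 100 107
205  119 120 120 117 118 119 117 116 119 119 120 120 121 111 102 101 101 100 101 100 103 143
206  121 119 118 118 119 117 115 117 118 119 119 120 116 103 100 100 100 100 100 102 124 215
207  119 117 117 119 118 116 116 118 118 119 120 118 104 100 100 101 100 100 101 123 194 251
208  119 116 118 118 116 114 116 118 118 119 122 110  99  99  99  99 100 101 121 193 249 254
209  117 118 118 116 115 115 116 117 119 120 117 102  99 100  99  99 101 115 192 249 254 255
210  117 118 116 114 114 115 117 118 120 118 104  99  99  99  99 100 112 167 248 254 255 253
211  117 116 114 113 115 116 116 118 122 111  98  98  99  99  99 106 156 236 254 255 253 240
212  117 115 113 114 114 116 118 120 119 102  98  98  98  99 106 149 230 253 254 253 241 223
213  116 113 113 114 115 116 120 119 110  98  98  97  98 106 149 228 253 254 254 238 223 220
214  113 112 113 114 115 118 122 113 100  97  97  97 101 145 228 253 254 254 245 214 218 220
215  111 112 113 115 117 120 122 108  97  98  97  99 124 217 253 254 254 248 
[... 7017 characters left out ...]
171 159 156 156 162 163 174 181 218 244 200 170 168 169 170 169 169
246   75  74 129 166 175 178 166 154 157 167 177 181 181 185 196 171 168 168 169 169 168 169
247   87  75 121 166 177 179 172 150 160 173 180 181 178 172 169 168 168 169 169 169 169 168
248  112  89 128 164 174 180 176 155 161 173 180 178 172 167 167 167 168 170 168 168 166 168
249  139 122 150 162 170 178 177 165 161 168 177 172 167 167 167 168 169 169 169 166 160 171

0.08 -0.031 -0.084 [249.5 230. ]
0.08 -0.031 -0.048 [260.1 224. ]
0.08 0.031 -0.084 [260.7 244.1]
0.08 0.031 -0.048 [271.5 237.8]
0.11 -0.031 -0.084 [248.1 223.7]
0.11 -0.031 -0.048 [258.9 217.7]
0.11 0.031 -0.084 [259.5 238. ]
0.11 0.031 -0.048 [270.5 231.6]
```

Printed grey levels show a top-face brightness of 215 at (266,236), in the quad predicted for z≈0.08. So the case is going down under the fingers. I'll press on to the hard bottom.

Call:
send_rows:
  commands: "0 0 0 0.1 0;0 0 0 0.1 0;0 0 0 0 0"

```text
t: 20.77
tcp_pos: [0.5257, -0.194, 0.088]
tool_rot: [0.997, -0.074, 0.0, 0.0]
force: [-0.3, 0.3, 6.7]
finger_gap: -0.004
gripper_force: 3.0
```

Call:
send_rows:
  commands: "0 0 0 0.1 0;0 0 0 0 0;0 0 0 0 0"

```text
t: 21.02
tcp_pos: [0.526, -0.1941, 0.0878]
tool_rot: [0.997, -0.073, 0.001, 0.0]
force: [-2.7, 2.2, 18.2]
finger_gap: 0.002
gripper_force: 9.0
```

Home: TCP bottomed at 0.0878, so the tip is at rim -2 mm, at 18 N. Next, the neighbours.

Call:
send_rows:
  commands: "0 0 0 -0.7 0;0 0 -0.7 -0.6 0;0 0 -0.75 0 0;0 0 -0.75 0 0;0 0 0 0.4 0;0 0 0 0.4 0;0 0 0 0.15 0;0 0 0 0 0"

```text
t: 21.68
tcp_pos: [0.5317, -0.1503, 0.0912]
tool_rot: [0.997, -0.074, -0.001, -0.0]
force: [0.0, 0.2, -0.3]
finger_gap: 0.003
gripper_force: 0.0
```

Call:
send_rows:
  commands: "0 0 0 0.1 0;0 0 0 0.1 0;0 0 0 0.1 0;0 0 0 0 0"

```text
t: 22.02
tcp_pos: [0.5318, -0.1507, 0.088]
tool_rot: [0.997, -0.074, -0.0, 0.0]
force: [-2.5, 2.1, 13.4]
finger_gap: -0.002
gripper_force: 7.0
```

Call:
send_rows:
  commands: "0 0 0 -0.7 0;0 0 -0.7 -0.6 0;0 0 -0.75 0 0;0 0 -0.75 0 0;0 0 0 0.4 0;0 0 0 0.4 0;0 0 0 0.2 0;0 0 0 0 0"

```text
t: 22.68
tcp_pos: [0.5379, -0.1069, 0.091]
tool_rot: [0.997, -0.074, -0.001, -0.0]
force: [-0.7, 0.1, 0.1]
finger_gap: 0.004
gripper_force: 0.0
```

Call:
send_rows:
  commands: "0 0 0 0.1 0;0 0 0 0.1 0;0 0 0 0.1 0;0 0 0 0 0"

```text
t: 23.02
tcp_pos: [0.5382, -0.1072, 0.088]
tool_rot: [0.997, -0.074, -0.0, 0.0]
force: [-4.3, 1.6, 13.5]
finger_gap: 0.001
gripper_force: 6.7
```

Call:
send_rows:
  commands: "0 0 0 -0.7 0;0 0 -0.7 -0.6 0;0 0 -0.75 0 0;0 0 -0.75 0 0;0 0 0 0.4 0;0 0 0 0.4 0;0 0 0 0.2 0;0 0 0 0 0"

```text
t: 23.68
tcp_pos: [0.5443, -0.0639, 0.0909]
tool_rot: [0.997, -0.074, -0.001, -0.0]
force: [0.5, 0.4, 0.5]
finger_gap: -0.0
gripper_force: 0.0
```

Call:
send_rows:
  commands: "0 0 0 0.1 0;0 0 0 0.1 0;0 0 0 0.1 0;0 0 0 0 0"

```text
t: 24.02
tcp_pos: [0.5446, -0.064, 0.088]
tool_rot: [0.997, -0.074, -0.0, 0.0]
force: [-4.4, -1.2, 12.6]
finger_gap: 0.002
gripper_force: 6.6
```

All three neighbours are home, each bottoming at 12–14 N with TCP 0.088. Now I'll go behind the gauge handle.

Call:
send_rows:
  commands: "0 0 0 -0.7 0;0 0 0 -0.9 0;0 0 0 -0.9 0;0 0 0 -0.9 0;0 0 1 0 0;0 0 1 0 0;0 0 1 0 0;0 0 1 0 0;0 0 1 0 0;0 0 1 0 0;0 0 1 0 0;0 0 1 0 0;0 0 1 0 0;0 0 1 0 0;0 0 1 0 0;0 0 0.6 0 0;0 0 0 0 0;0 0 0 0 0"

```text
t: 25.52
tcp_pos: [0.5105, -0.2929, 0.1541]
tool_rot: [0.997, -0.074, -0.0, -0.0]
force: [-0.1, -0.5, -0.1]
finger_gap: 0.004
gripper_force: 0.0
```

```bash
python3 - <<'E'
from go import *
rel([*W(N,(0,-.166)),.103],N[2]+np.pi/2)
# handle top (z .127) centroid in the first pictures
for n in("top0","scene0"):
    s=load(n);m=(s["pixels"].max(2)<95).astype(np.uint8);u=proj(s,[*W(N,(0,-.135)),.115])[0].round().astype(int)
    k=np.zeros_like(m);k[u[1]-8:u[1]+9,u[0]-6:u[0]+7]=m[u[1]-8:u[1]+9,u[0]-6:u[0]+7]
    c=np.argwhere(k).mean(0)[::-1];P=ray(s,c,.112)[0,:2]-N[:2];cc,q=np.cos(N[2]),np.sin(N[2]);print(n,u,c,k.sum(),"nest xy",P@[cc,q],P@[-q,cc])
E
```

```text
t 25.52 tcp [ 0.5105 -0.2929  0.1541] F [-0.057  -0.4762 -0.1446] gap 0.3 gf 0.0 q6 1.01
spin first -0.03 units, then shifts [ 0.   -0.04  2.56] ; without spin [ 0.   -0.04  2.56]
top0 [403 222] [403.3621 222.3103] 58 nest xy -0.0009908883673332607 -0.13671914676450547
scene0 [237 239] [237.4681 240.6383] 47 nest xy 0.003280617547949909 -0.13746114235093196
```

Call:
send_rows:
  commands: "0 0 0 0.8 0;0 0 0 0.8 0;0 0 0 0.6 0;0 0 0 0.3 0;0 0 0 0 0;0 0 -0.2 0 0;0 0 -0.2 0 0;0 0 -0.2 0 0;0 0 -0.2 0 0;0 0 -0.2 0 0;0 0 -0.2 0 0"

```text
t: 26.43
tcp_pos: [0.515, -0.2694, 0.1052]
tool_rot: [0.997, -0.073, 0.001, 0.001]
force: [-0.5, -3.1, 2.6]
finger_gap: -0.001
gripper_force: 1.2
```

Call:
send_rows:
  commands: "0 0 -0.25 0 0;0 0 -0.25 0 0;0 0 -0.25 0 0;0 0 -0.25 0 0;0 0 -0.25 0 0;0 0 -0.25 0 0;0 0 -0.25 0 0;0 0 -0.25 0 0"

```text
t: 27.1
tcp_pos: [0.5203, -0.2289, 0.1044]
tool_rot: [0.997, -0.074, -0.0, -0.0]
force: [-0.5, -1.9, 1.4]
finger_gap: -0.001
gripper_force: 1.2
```

Call:
send_rows:
  commands: "0 0 -0.25 0 0;0 0 -0.25 0 0;0 0 -0.25 0 0;0 0 -0.25 0 0;0 0 -0.25 0 0;0 0 -0.25 0 0;0 0 -0.25 0 0;0 0 -0.25 0 0;0 0 -0.25 0 0;0 0 -0.25 0 0;0 0 -0.25 0 0;0 0 -0.25 0 0"

```text
t: 28.1
tcp_pos: [0.5291, -0.1696, 0.1044]
tool_rot: [0.997, -0.074, -0.0, -0.0]
force: [-0.8, -2.7, 1.7]
finger_gap: -0.002
gripper_force: 1.1
```

Call:
send_rows:
  commands: "0 0 -0.25 0 0;0 0 -0.25 0 0;0 0 -0.25 0 0;0 0 -0.25 0 0;0 0 -0.25 0 0;0 0 -0.25 0 0;0 0 -0.25 0 0;0 0 -0.25 0 0;0 0 -0.25 0 0;0 0 -0.25 0 0;0 0 -0.25 0 0;0 0 -0.25 0 0"

```text
t: 29.1
tcp_pos: [0.5379, -0.1102, 0.1044]
tool_rot: [0.997, -0.074, -0.0, -0.0]
force: [-0.7, -2.9, 0.4]
finger_gap: -0.002
gripper_force: 1.0
```

```bash
python3 - <<'E'
from go import *
rel([*W(N,(0,.092)),.104],N[2]+np.pi/2)
E
```

```text
t 29.10 tcp [ 0.5379 -0.1102  0.1044] F [-0.6719 -2.8551  0.4171] gap -0.2 gf 1.0 q6 1.31
spin first -0.00 units, then shifts [-0.01 -3.71  0.02] ; without spin [-0.02 -3.71  0.02]
```

Call:
send_rows:
  commands: "0 0 -0.25 0 0;0 0 -0.25 0 0;0 0 -0.25 0 0;0 0 -0.25 0 0;0 0 -0.25 0 0;0 0 -0.25 0 0;0 0 -0.25 0 0;0 0 -0.25 0 0;0 0 -0.25 0 0;0 0 -0.25 0 0;0 0 -0.25 0 0;0 0 -0.25 0 0;0 0 -0.15 0 0;0 0 -0.15 0 0;0 0 0 0 0"

```text
t: 30.35
tcp_pos: [0.5476, -0.0446, 0.1044]
tool_rot: [0.997, -0.073, -0.0, -0.0]
force: [-0.4, 0.4, -0.2]
finger_gap: -0.002
gripper_force: 0.0
```

Call:
send_rows:
  commands: "0 0 -0.15 0 0;0 0 -0.15 0 0;0 0 -0.1 0 0;0 0 0 0 0"

```text
t: 30.68
tcp_pos: [0.5487, -0.037, 0.1043]
tool_rot: [0.997, -0.074, -0.0, -0.0]
force: [0.4, -1.1, 0.4]
finger_gap: 0.002
gripper_force: 0.0
```

```bash
python3 - <<'E'
from go import *
rel([*W(N,(0,.092)),.104],N[2]+np.pi/2)
E
```

```text
t 30.68 tcp [ 0.5487 -0.037   0.1043] F [ 0.4063 -1.1119  0.377 ] gap 0.2 gf 0.0 q6 1.45
spin first -0.00 units, then shifts [-0.01 -0.01  0.02] ; without spin [-0.01 -0.01  0.02]
```

Call:
send_rows:
  commands: "0 0 -0.1 0 0;0 0 -0.1 0 0;0 0 -0.1 0 0;0 0 0 0 0"

```text
t: 31.02
tcp_pos: [0.5491, -0.0349, 0.1051]
tool_rot: [0.997, -0.072, -0.0, 0.003]
force: [-4.9, -13.0, 4.5]
finger_gap: -0.001
gripper_force: 7.0
```

Call:
send_rows:
  commands: "0 0 -0.1 0 0;0 0 -0.1 0 0;0 0 0 0 0"

```text
t: 31.27
tcp_pos: [0.5492, -0.0347, 0.1052]
tool_rot: [0.997, -0.071, -0.001, 0.006]
force: [-8.6, -25.6, 4.9]
finger_gap: -0.004
gripper_force: 13.6
```

The gauge is hard against its stop (25 N at nest y≈0.094 plus half a handle and a finger). I'll back off, rise and check the handle position numerically.

Call:
send_rows:
  commands: "0 0 0.4 0 0;0 0 0.6 0 0;0 0 0.3 -0.5 0;0 0 0 -1 0;0 0 0 -1 0;0 0 0 -1 0;0 0 1 -0.5 0;0 0 1 0 0;0 -1 1 0 0;0 -1 1 0 0;0 -1 0 0 0;0 -1 0 0 0;0 -1 0 0 0;0 -1 0 0 0;0 0 0 0 0;0 0 0 0 0"

```text
t: 32.6
tcp_pos: [0.4157, -0.1146, 0.185]
tool_rot: [0.997, -0.074, 0.0, -0.0]
force: [-0.0, -0.7, -0.3]
finger_gap: -0.003
gripper_force: 0.0
```

```bash
python3 - <<'E'
from go import *
from station import cams
rel([.5,-.2,.2],N[2]+np.pi/2)
for n in("top","scene"):
    s=cams.snapshot(n);np.savez(n+"4.npz",**s)
    m=(s["pixels"].max(2)<95).astype(np.uint8);u=proj(s,[*W(N,(0,.1125)),.1095])[0].round().astype(int)
    k=np.zeros_like(m);k[u[1]-8:u[1]+9,u[0]-6:u[0]+7]=m[u[1]-8:u[1]+9,u[0]-6:u[0]+7]
    c=np.argwhere(k).mean(0)[::-1];P=ray(s,c,.112)[0,:2]-N[:2];cc,q=np.cos(N[2]),np.sin(N[2]);print(n,u,c,k.sum(),"handle nest xy",P@[cc,q],P@[-q,cc])
    g=s["pixels"].astype(int).mean(2)
    print([int(map_coordinates(g,[[v],[w]],order=1)[0]) for y in np.arange(-.1,.095,.006) for w,v in [proj(s,[*W(N,(0,y)),.08])[0]]])
E
```

```text
t 32.60 tcp [ 0.4157 -0.1146  0.185 ] F [-0.0492 -0.6999 -0.2823] gap -0.3 gf 0.0 q6 1.19
spin first -0.01 units, then shifts [ 4.8   3.61 -0.75] ; without spin [ 4.8   3.6  -0.75]
top [320 212] [320.7812 212.1562] 32 handle nest xy -0.0012452621748841011 0.11093779054910206
[192, 188, 168, 189, 190, 191, 191, 191, 171, 189, 193, 188, 189, 191, 191, 185, 159, 175, 189, 191, 191, 191, 190, 174, 206, 194, 190, 191, 192, 190, 170, 149, 186]
scene [310 199] [nan nan] 0 handle nest xy nan nan
[162, 161, 159, 193, 208, 210, 213, 216, 211, 197, 179, 213, 216, 218, 220, 221, 205, 173, 210, 221, 223, 224, 226, 223, 196, 204, 225, 226, 228, 230, 219, 187, 172]<stdin>:8: RuntimeWarning: Mean of empty slice.
  ret = um.true_divide(
```

The handle is at nest y≈0.111, and all four case tops show level and continuous. Handing in.

```bash
python3 -c "
from station import sign_off
print(sign_off())"
```

```text
the job is handed in; nothing more can be done
None
```

The job is handed in: the spare case is home in the empty cell, the other three cases are pressed home, the gauge is against its far stop at about 32.6 s, and the bystanders were left alone; no verdict came back.

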